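Register a packed kit on the bench tally counter

ROBOT

A 7-joint arm with a two-finger parallel gripper is mounted at the origin on the work surface. World frame = base frame: x ahead of the robot, y to its left, z up, the work surface at z = 0. Lengths are in m, angles in rad, forces in N, time in s.
With the tool pointing down it reaches from about 0.425 to 0.875 m from the base axis. Payload 4.7 kg.
Tool frame: the origin (TCP) lies midway between the tips of the shut fingers; the grasp point (between the pads) lies 19 mm behind it; z points along the fingers, y is the direction in which the jaws open and shut (so a half turn about z gives the same grasp; the last joint's range is limited). The gripper opens to 87 mm and grips with 3 to 60 N. Pads are 19 mm wide; open, the fingers measure 117 mm over their backs; the gripper's body (75 mm by 190 mm) begins 51 mm behind the grasp point.
Start: joints at [-1.098, 0.321, -0.07, 1.45, 0.023, 1.371, -0.057], TCP at [0.288, 0.583, 0.223] pointing down, gripper open.
Joint ranges: [-2.86, 2.86], [-0.3, 2.09], [-1.38, 1.24], [0.06, 2.45], [-1.56, 4.7], [0.09, 2.05], [-2.69, 2.69]. Speed limits (rad/s): [2.57, 2.57, 3.14, 3.14, 3.14, 3.14, 3.14].

INTERFACE

Orientations are given as a rotation vector (axis times angle).
In Python, from bench import get_state, eyes, job gives the robot as it stands. The module is installed in compiled form; this text tells all that it offers.
- The arm moves only by the shell command python3 -m jog 'ROWS' [FORCE]. ROWS is JSON, a list that holds one entry, the list of rows, each a list of 5 numbers: the opening, from 0 (shut) to 1 (fully open), then the shift along the tool's x, y, z in units of 40 mm (1.0 is 40 mm), then the turn about the tool's z in units of 5 degrees (1.0 is 5 degrees). In form: [[[jaw, dx, dy, dz, turn], ...]]. A call has 1 to 10 rows; each row shifts and turns the commanded pose from where the row before left it, along the tool's axes as they then stand; what a row does not reach is not made up. A row lasts 1/8 s, in which the tool goes at most 62.5 mm and 10.7 degrees, less where a joint would pass 70% of its speed; a pose out of reach is approached as far as the arm can. A call is refused whole if a number of a shift passes 1 or a number of a turn 1, either way. A call with a gripper value outside its range is refused whole. The fingers move at their own pace and stop on an object; FORCE is the grip in N (left out, the last holds). Time passes only in rows, so rows that do not move let the fingers close. It gives the time, the measured TCP pose, the force and the opening at its end, in the units of the state.
- get_state(): the state, without advancing time (a new reading comes with each control period).
- eyes.get_image(name): name is "scene" or "top" or "wrist"; returns (picture, depth): 480x640x3 uint8, red, green, blue; 480x640 float32, m along the optical axis (not along the pixel's ray), 0 where there is no reading.
- eyes.camera_params(name): a dict with "camera_matrix" (3x3 intrinsics, pixels), "pose" (4x4, takes a point from camera to world coordinates); the wrist camera has in their place "mount" (4x4, takes a point from camera to tool coordinates, whose origin is the TCP and whose axes are the flange's). Camera axes: x right, y down, z forward; pixel columns grow to the right and rows downward; lengths in m; the calibration is good to about 2 mm. A picture is of the moment at which its call begins: read the wrist's pose just before it. camera_params takes no time and is no camera call.
- job.close_job(): hands the job in, once; it reports no verdict.
The state is a dict: "time": time; "joint_positions": joint angles; "qd": joint speeds; "joint_torque": joint torques, N m; "position": TCP position; "tool_rot": TCP orientation; "ft_force": force on the tool from outside, world axes, zero at the start; "torque": the same for the moment, N m; "grip_width": opening from 0.0 (shut) to 1.0 (fully open).
Only numpy, scipy, OpenCV 4.12 (cv2) and the standard library are available. Lean on these libraries where they do the work, as an engineer would, in place of code of your own. Each camera call takes 0.05 s, during which the arm holds its last target. There are 200 camera calls.

TASK

A collection kit has just been packed, so register it on the round tally counter: swing its sprung lever counter-clockwise all the way to its end stop, pause there a moment, then let go so that it springs back to rest. Leave the lever of the square counter, which counts returned kits, alone.

Things in the scene. Friction and masses are not known exactly. Their poses are not given: they have to be found in the camera images.
- round_counter: Tally counter, round white housing 84 mm wide on a 100 mm foot, top 62 mm above the bench it is bolted to. Origin: centre of its underside, on the lever's vertical pivot axis. At rest the lever arm points along the counter's own +x; at its end, 62 mm from the pivot axis, stands a black upright peg, 14 mm in diameter, 65 to 105 mm above the bench: push or hold this to swing the lever.
- round_lever (a joint): Sprung steel lever on top of the round counter: 0 at rest, grows as it swings counter-clockwise seen from above, 1.047 rad (60 degrees) at its hard end stop. Arm 10 mm wide, its top 72 mm above the bench. A spring returns it to 0 when let go; at the peg it takes about 1.5 N at rest, 4 N at the stop. Two small pins, 34 mm from the pivot, tops at 76 mm, mark the stops.
- square_counter: Tally counter, square white housing 84 mm wide on a 100 mm foot, top 62 mm above the bench it is bolted to. Origin: centre of its underside, on the lever's vertical pivot axis. At rest the lever arm points along the counter's own +x; at its end, 62 mm from the pivot axis, stands a black upright peg, 14 mm in diameter, 65 to 105 mm above the bench: push or hold this to swing the lever.
- square_lever (a joint): Sprung steel lever on top of the square counter: 0 at rest, grows as it swings counter-clockwise seen from above, 1.047 rad (60 degrees) at its hard end stop. Arm 10 mm wide, its top 72 mm above the bench. A spring returns it to 0 when let go; at the peg it takes about 1.5 N at rest, 4 N at the stop. Two small pins, 34 mm from the pivot, tops at 76 mm, mark the stops. To be left at rest.
Not all that is in view belongs to the job. Leave any pink look-alike of the round_counter alone.

How it is judged:
By the outcome, as a careful person would: the job done as asked, in the order asked, and still so for the second after the job is handed in, with the robot touching nothing.
It also fails if it takes over 29 s, if anything falls off the work surface, if the arm or the gripper's body presses on something with over 40 N, if the wrist force passes 120 N, or if a joint passes its speed limit or range.

## Working session

There is one attempt and no reset: what is moved stays moved. The work goes in short steps, Python scripts to look and compute and a shell command to move; the robot and the scene stay as the last step left them, time stands still between calls to the robot, and variables do not carry over. Pictures are saved under pics/ and viewed, about 8 in all and at most 12, crops included, and the job is handed in when it is done.

```bash
mkdir -p pics
cat > h.py <<'E'
import numpy as np,cv2
from bench import get_state,eyes,job
def grab(n):
    s=get_state();p,d=eyes.get_image(n);c=eyes.camera_params(n)
    cv2.imwrite(f'pics/{n}_{s["time"]:.2f}.png',p[:,:,::-1]);np.savez(f'{n}.npz',p=p,d=d,K=c['camera_matrix'],T=c.get('pose',np.eye(4)))
    return s
def cloud(n):
    z=np.load(n+'.npz');K=z['K'];d=z['d'];v,u=np.mgrid[:480,:640]
    P=np.stack([(u-K[0,2])/K[0,0]*d,(v-K[1,2])/K[1,1]*d,d],-1)
    return z['p'],P@z['T'][:3,:3].T+z['T'][:3,3],d
E
python3 - <<'E'
from h import *
s=grab('top');print(s);grab('scene')
E
ls pics
```

```text
{'time': 0.0, 'joint_positions': array([-1.09787161,  0.32184631, -0.07009275,  1.45168808,  0.0226064 ,
        1.37081603, -0.05688298]), 'qd': array([-0.00263101, -0.00058329, -0.0011228 , -0.00038451, -0.00108926,
        0.00056453,  0.00012646]), 'joint_torque': array([ 1.54780682e-04, -4.91289032e+01, -4.04086858e-01, -3.12533534e+01,
       -6.38471358e-02,  4.34034888e-02,  1.75777309e-04]), 'position': array([0.28767273, 0.58224175, 0.22143989]), 'tool_rot': array([-7.14248900e-01, -3.05896495e+00,  3.04669096e-03]), 'ft_force': array([ 0.14756592,  0.02878505, -0.87597208]), 'torque': array([ 0.10640984, -0.01122517,  0.04268572]), 'grip_width': 1.001198296312503}
scene_0.05.png
top_0.00.png
```

View pics/top_0.00.png

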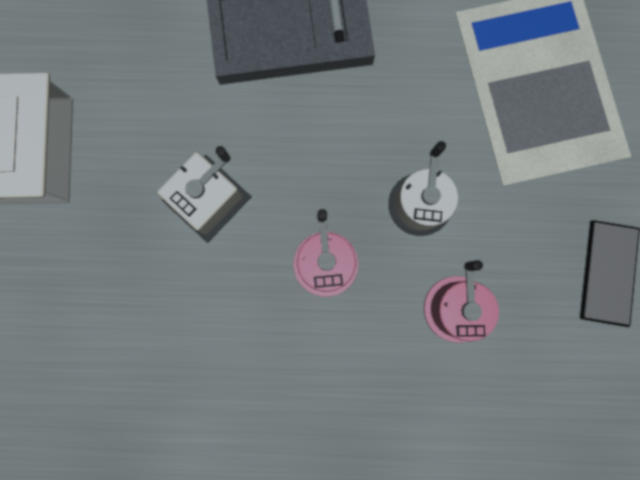

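View pics/scene_0.05.png

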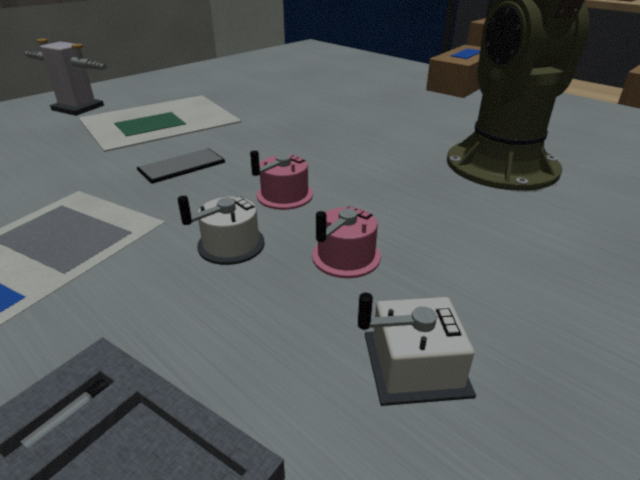

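The top picture shows the white round counter at about (430,197), with its peg at (438,149) and its stop pins at (408,186) and (438,172). The square counter is at (197,187) and two pink look-alikes are at (326,262) and (470,311).

Run:
```python
from h import *
for n,boxes in (('top',{'round':(395,460,135,230),'square':(150,245,140,235),'pinkA':(290,360,205,300),'pinkB':(420,505,255,345)}),):
    p,W,d=cloud(n); g=p.astype(int)
    print(np.linalg.inv(np.load(n+'.npz')['T'])[:3].round(2).tolist())
    for k,(a,b,c,e) in boxes.items():
        w=W[c:e,a:b].reshape(-1,3);ok=d[c:e,a:b].ravel()>0;w=w[ok]
        peg=w[(w[:,2]>.098)&(w[:,2]<.115)];top=w[(w[:,2]>.055)&(w[:,2]<.066)]
        hub=w[(w[:,2]>.067)&(w[:,2]<.085)]
        (cx,cy),r=cv2.minEnclosingCircle(top[:,:2].astype(np.float32)) 
        t=(np.percentile(top[:,:2],1,0)+np.percentile(top[:,:2],99,0))/2
        pc=np.median(peg,0)
        print(k,len(peg),'peg',pc.round(4),'top circ',cx,cy,r,'mid',t,'z',np.median(top[:,2]),'arm mean',hub.mean(0).round(3), 'd',np.linalg.norm(pc[:2]-t),np.degrees(np.arctan2(*(pc[:2]-t)[::-1])))
```

```text
[[0.03, -1.0, -0.0, -0.02], [-0.99, -0.03, -0.1, 0.49], [0.1, 0.0, -0.99, 0.65]]
round 94 peg [ 0.6164 -0.1687  0.1042] top circ 0.5556212067604065 -0.16383524239063263 0.04205171763896942 mid [ 0.55464336 -0.16300014] z 0.06158161993731437 arm mean [ 0.574 -0.164  0.074] d 0.06201106666703264 -5.286250632014693
square 89 peg [0.6019 0.1283 0.1042] top circ 0.5564733147621155 0.1692165732383728 0.05732573941349983 mid [0.55562919 0.16869777] z 0.06150407316489637 arm mean [0.57  0.157 0.073] d 0.061397975151677976 -41.11650588563511
pinkA 84 peg [ 0.5195 -0.0112  0.1042] top circ 0.45869579911231995 -0.019102085381746292 0.04194575920701027 mid [ 0.45784715 -0.01877223] z 0.06152563958086815 arm mean [ 0.475 -0.016  0.074] d 0.06209612108895055 7.004666241148711
pinkB 97 peg [ 0.457  -0.2166  0.1041] top circ 0.39552903175354004 -0.21999266743659973 0.04217664152383804 mid [ 0.39502194 -0.2190537 ] z 0.061436238072707594 arm mean [ 0.414 -0.217  0.073] d 0.06204909450588441 2.2336853350942407
```

```bash
python3 -m jog '[[[0,-1,-0.88,0,0],[0,-1,-0.88,0,0],[0,-1,-0.88,0,0],[0,-1,-0.88,0,0],[0,-1,-0.88,0,0],[0,-1,-0.88,0,0],[0,-1,-0.88,0,0],[0,-1,-0.88,0,0]]]' 30
```

```text
time: 1.1
position: [0.4503, 0.1868, 0.2224]
tool_rot: [-0.714, -3.059, -0.0]
ft_force: [0.5, 0.7, 1.0]
grip_width: 0.17
```

```bash
python3 -m jog '[[[0,-1,-0.88,0,0],[0,-1,-0.88,0,0],[0,-1,-0.88,0,0],[0,-1,-0.88,0,0],[0,-1,-0.88,0,0],[0,-1,-0.88,0,0],[0,-1,-0.88,0,0],[0,0,0,0,0],[0,0,0,0,0]]]'
```

```text
time: 2.22
position: [0.5917, -0.1556, 0.2219]
tool_rot: [-0.714, -3.058, -0.001]
ft_force: [-0.1, 1.1, 0.3]
grip_width: 0.003
```

```bash
python3 -m jog '[[[0,0,0,0,1],[0,0,0,0,1],[0,0,0,0,1],[0,0,0,0,1],[0,0,0,0,1],[0,0,0,0,1],[0,0,0,0,1],[0,0,0,0,1],[0,0,0,0,1],[0,0,0,0,1]]]'; python3 -m jog '[[[0,0,0,0,1],[0,0,0,0,1],[0,0,0,0,1],[0,0,0,0,0.8],[0,0,0,0,0],[0,0,0,0,0]]]'
cat >> h.py <<'E'
from scipy.spatial.transform import Rotation as Ro
C=np.array([.5550,-.1633]);A0=np.radians(-5.3)
def rep(tang,z,ang=0,rad=.062):
    s=get_state();R=Ro.from_rotvec(s['tool_rot']).as_matrix();a=A0+np.radians(ang)
    u=np.array([np.cos(a),np.sin(a)]);t=np.array([-u[1],u[0]]);g=np.append(C+rad*u+tang*t,z)
    q=s['position'][:2]-C;
    print(s['time'],s['position'].round(4),'F',s['ft_force'].round(2),'jaw',round(s['grip_width'],3),'tool x az',np.degrees(np.arctan2(R[1,0],R[0,0])).round(2),'want',(np.degrees(a)+90).round(2),'z',R[:,2].round(3))
    print('shift units',((R.T@(g-s['position']))/.04).round(3),'rad,tang now',q@u,q@t)
E
python3 -c "
from h import *
rep(-.035,.083)"
```

```text
time: 3.48
position: [0.5919, -0.1536, 0.2225]
tool_rot: [-1.939, -2.47, -0.002]
ft_force: [-0.7, -0.0, 0.1]
grip_width: 0.002
time: 4.22
position: [0.592, -0.155, 0.2226]
tool_rot: [-2.318, -2.12, -0.001]
ft_force: [-0.3, 0.3, -0.3]
grip_width: 0.006
4.225 [ 0.592  -0.155   0.2226] F [-0.27  0.29 -0.35] jaw 0.006 tool x az 84.88 want 84.7 z [ 0.     0.001 -1.   ]
shift units [-1.171  0.644  3.488] rad,tang now 0.03610090838293755 0.011647308593382463
```

```bash
python3 -m jog '[[[0,-0.6,0.32,0,0],[0,-0.6,0.32,0,0],[0,0,0,0,0],[0,0,0,0.7,0],[0,0,0,0.7,0],[0,0,0,0.7,0],[0,0,0,0.7,0],[0,0,0,0.68,0],[0,0,0,0,0],[0,0,0,0,0]]]'
python3 -c "
from h import *
rep(-.018,.083)
grab('top');grab('scene')
a=cv2.imread(sorted(__import__('glob').glob('pics/top_5*'))[-1])[90:260,340:540];cv2.imwrite('pics/c1.png',cv2.resize(a,None,fx=4,fy=3.4))"
```

```text
time: 5.48
position: [0.6138, -0.206, 0.0845]
tool_rot: [2.32, 2.117, 0.002]
ft_force: [1.2, -0.3, 0.2]
grip_width: 0.005
5.475 [ 0.6138 -0.206   0.0845] F [ 1.16 -0.29  0.22] jaw 0.005 tool x az 84.77 want 84.7 z [ 0.001  0.    -1.   ]
shift units [ 0.478 -0.011  0.038] rad,tang now 0.06245116779909308 -0.0371093331725341
```

View pics/c1.png

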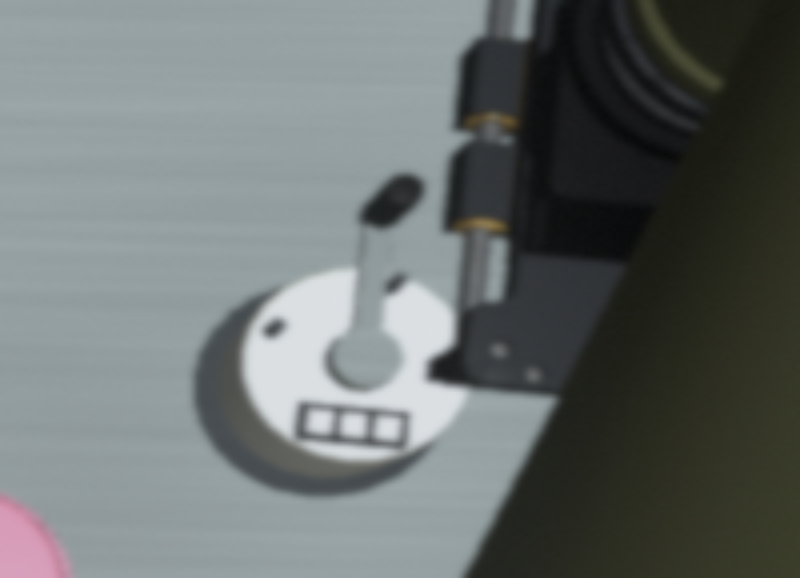

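The crop shows the gripper beside the peg (peg at crop 392,200) on the −y side, and the lever still at rest. The push direction is tool +x.

```bash
python3 -m jog '[[[0,0.25,0,0.03,0],[0,0.25,0,0,0],[0,0.137,0.03,0,-1],[0,0.137,0.03,0,-1],[0,0.137,0.03,0,-1],[0,0.137,0.03,0,-1],[0,0.137,0.03,0,-1],[0,0.137,0.03,0,-1],[0,0,0,0,0],[0,0,0,0,0]]]'
python3 -c "
from h import *
rep(-.0165,.083,30)
grab('top')
a=cv2.imread(sorted(__import__('glob').glob('pics/top_6*'))[-1])[90:260,340:540];cv2.imwrite('pics/c2.png',cv2.resize(a,None,fx=4,fy=3.4))"
```

```text
time: 6.82
position: [0.6186, -0.1537, 0.0826]
tool_rot: [1.696, 2.643, 0.0]
ft_force: [1.7, -2.1, 1.0]
grip_width: 0.01
6.825 [ 0.6186 -0.1537  0.0826] F [ 1.67 -2.14  1.02] jaw 0.01 tool x az 114.63 want 114.7 z [ 0.002 -0.001 -1.   ]
shift units [ 0.035  0.006 -0.01 ] rad,tang now 0.06177694877816665 -0.017890998706373184
```

View pics/c2.png

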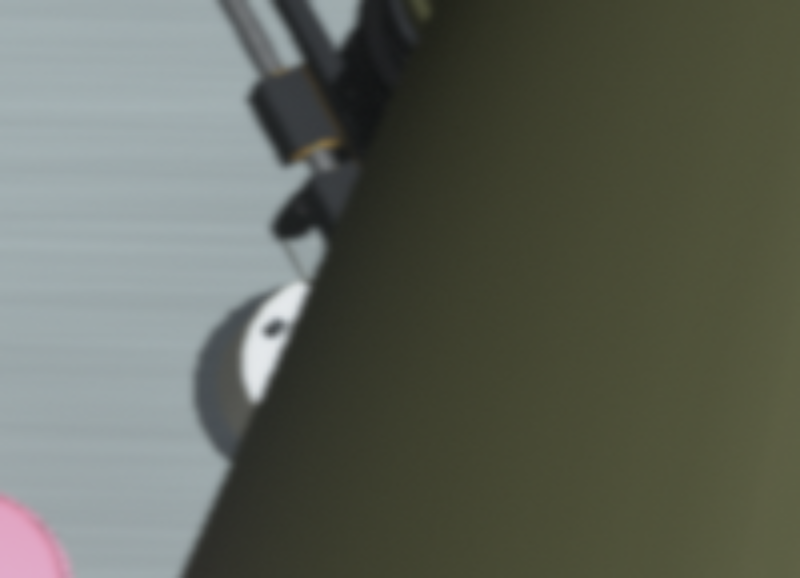

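The lever is swinging with the finger: the peg is now at crop (290,215) and the force is 2.7 N, as expected. Next I continue to the stop.

```bash
python3 -m jog '[[[0,0.137,0.03,0,-1],[0,0.137,0.03,0,-1],[0,0.137,0.03,0,-1],[0,0.137,0.03,0,-1],[0,0.137,0.03,0,-1],[0,0.137,0.03,0,-1],[0,0,0,0,0],[0,0,0,0,0]]]'
python3 -c "
from h import *
rep(-.0165,.083,60)"
python3 -m jog '[[[0,0.06,0,0,0],[0,0,0,0,0]]]'
python3 -c "
from h import *
rep(-.0165,.083,60)"
```

```text
time: 7.88
position: [0.6048, -0.124, 0.0826]
tool_rot: [0.954, 2.991, -0.001]
ft_force: [3.4, -4.7, -0.3]
grip_width: 0.004
7.875 [ 0.6048 -0.124   0.0826] F [ 3.42 -4.73 -0.35] jaw 0.004 tool x az 144.63 want 144.7 z [ 0.002 -0.001 -1.   ]
shift units [ 0.036  0.028 -0.011] rad,tang now 0.06086283597674418 -0.01792111605625266
time: 8.12
position: [0.6045, -0.1238, 0.0828]
tool_rot: [0.953, 2.987, -0.002]
ft_force: [7.4, -6.6, -3.6]
grip_width: 0.003
8.125 [ 0.6045 -0.1238  0.0828] F [ 7.38 -6.6  -3.63] jaw 0.003 tool x az 144.61 want 144.7 z [ 0.006 -0.003 -1.   ]
shift units [ 0.027  0.029 -0.006] rad,tang now 0.06084699636267542 -0.017585042975305
```

```bash
python3 -m jog '[[[0,0.08,0,0,0],[0,0,0,0,0],[0,0,0,0,0],[0,0,0,0,0],[0,0,0,0,0],[0,0,0,0,0],[0,0,0,0,0],[0,0,0,0,0]]]'
python3 -c "
from h import *
rep(-.0165,.083,60)
grab('scene')"; ls -t pics|head -1
```

```text
time: 9.12
position: [0.6041, -0.1236, 0.0829]
tool_rot: [0.952, 2.981, -0.004]
ft_force: [14.8, -8.2, -8.9]
grip_width: 0.002
9.125 [ 0.6041 -0.1236  0.0829] F [14.75 -8.23 -8.92] jaw 0.002 tool x az 144.57 want 144.7 z [ 0.011 -0.006 -1.   ]
shift units [ 0.016  0.03  -0.002] rad,tang now 0.06078364159233063 -0.017118558556175324
scene_9.12.png
```

View pics/scene_9.12.png

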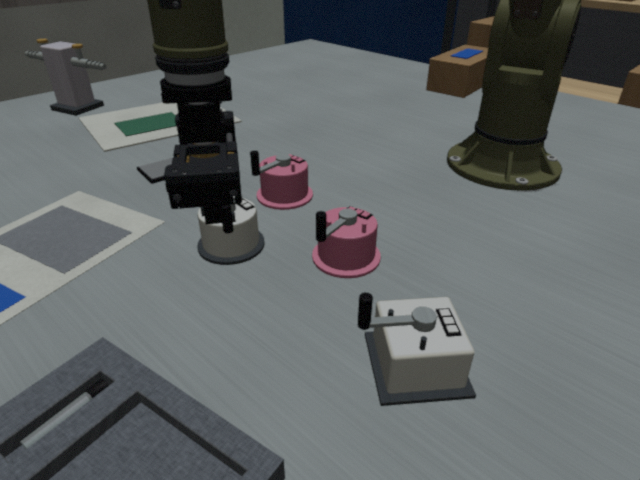

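Run:
```python
from h import *
z=np.load('scene.npz');im=cv2.imread('pics/scene_9.12.png');Ti=np.linalg.inv(z['T'])
im=cv2.resize(im[150:270,160:290],None,fx=6,fy=4.9)
for ang,c in ((50,(0,0,255)),(60,(0,255,0))):
  a=A0+np.radians(ang)
  for h in (.065,.105):
    q=z['K']@(Ti@np.r_[C+.062*np.array([np.cos(a),np.sin(a)]),h,1])[:3];q=q[:2]/q[2];print(ang,h,q)
    cv2.circle(im,(int((q[0]-160)*6),int((q[1]-150)*4.9)),4,c,-1)
cv2.imwrite('pics/c3.png',im)
```

```text
50 0.065 [220.7209383  231.48504564]
50 0.105 [217.047238   205.28988323]
60 0.065 [229.00057755 231.04471494]
60 0.105 [225.64191156 204.88161653]
```

View pics/c3.png

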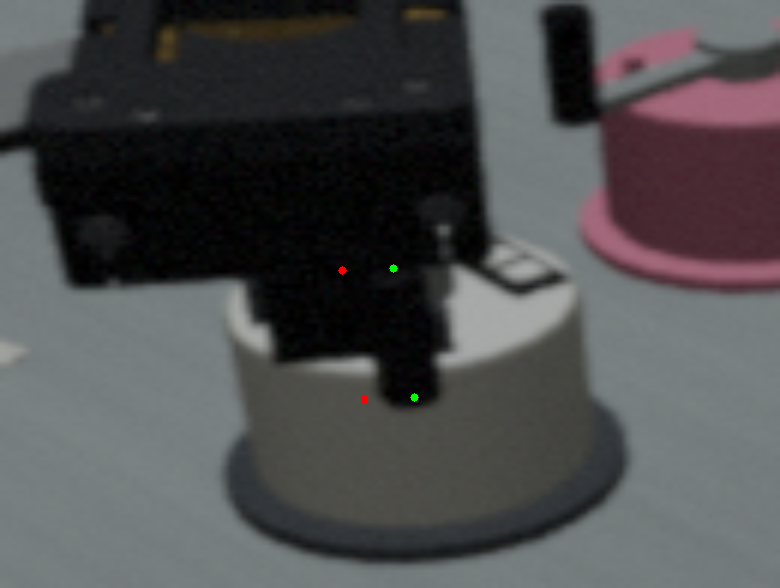

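The peg foot (crop 408,398) sits on the 60° mark (414,398), and the force climbs steeply with almost no motion, so it is at the stop. It has been held for about 1 s, so I lift straight up to release.

```bash
python3 -m jog '[[[0,0,0,-1,0],[0,0,0,-1,0],[0,0,0,-1,0],[0,-1,0,0,0],[0,-1,0,0,0],[0,-1,0,0,0],[0,-1,0,0,0],[0,-1,0,0,0],[0,0,0,0,0],[0,0,0,0,0]]]'
python3 - <<'E'
from h import *
rep(0,.2,60);grab('top');s=grab('scene')
p,W,d=cloud('top')
for k,(a,b,c,e) in {'round':(375,460,135,230),'square':(150,245,140,235),'pinkA':(290,360,205,300),'pinkB':(420,505,255,345)}.items():
    w=W[c:e,a:b][d[c:e,a:b]>0];peg=w[(w[:,2]>.098)&(w[:,2]<.115)];print(k,len(peg),np.median(peg,0) if len(peg) else 0)
E
ls -t pics|head -1
```

```text
time: 10.42
position: [0.7618, -0.2343, 0.2013]
tool_rot: [-0.951, -2.991, -0.002]
ft_force: [0.5, 0.3, 0.6]
grip_width: 0.002
10.425 [ 0.7618 -0.2343  0.2013] F [0.51 0.3  0.59] jaw 0.002 tool x az 144.71 want 144.7 z [-0.002  0.002 -1.   ]
shift units [5.245 0.012 0.049] rad,tang now 0.061551701131051274 -0.20981474630776759
round 94 [ 0.61660696 -0.16883698  0.10379692]
square 90 [0.60182809 0.12834783 0.10417966]
pinkA 86 [ 0.51964082 -0.0111994   0.10415959]
pinkB 0 0
scene_10.47.png
```

View pics/scene_10.47.png

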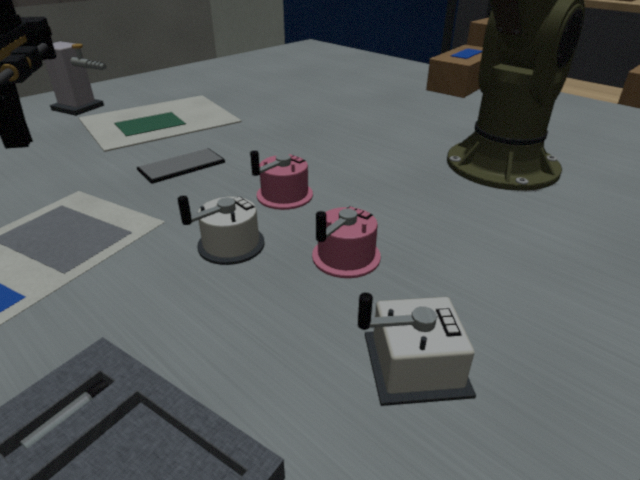

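All the levers are at rest (round peg at 184,210, as at the start) and the robot is clear of everything.

```bash
python3 -c "
from bench import job
print(job.close_job())"
```

```text
the job is handed in; nothing more can be done
None
```

I swung the round counter's lever counter-clockwise to its end stop with the shut fingers and held it there for about 1 s. I then lifted straight off so it sprang back, and handed the job in at about 10.5 s.

- **At the stop:** force rose from about 6 N to 19 N in under 1 mm of movement. The camera put the peg within about 1° of the 60° position.
- **After release:** the round peg was back within 0.5 mm of where it started, and the square counter's peg had not moved. One pink look-alike measured unchanged. The other was hidden from the top camera by the arm, but the scene picture shows it unchanged.
- **Robot:** the arm ended clear of everything, with the wrist force near zero. No check failed or disagreed.

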